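Slide the sample pot onto the heating place and fit its temperature probe

TASK

First slide the covered steel pot along the hot plate, without lifting or tipping it, from the small printed ring to the large one, until its base stands wholly inside the large ring. Then take the temperature probe from its stand and lower it, do not drop it, into the port in the middle of the pot's lid until its handle rests on the port's collar. Leave everything else where it stands.

Things in the scene. Friction and masses are not known exactly. Their poses are not given: they have to be found in the camera images.
- hotplate: low two-place hot plate fixed to the bench, grey housing with a white ceramic top, 200 (x) x 360 (y) x 35 mm high; origin under its centre, y along its length. The smooth flat top is at z = 35 mm; the two printed rings lie side by side on it along its y, centres 170 mm apart; which ring is on which side varies
- ring_large: the larger of the two thin grey circles printed on the hot plate (160 mm outer, 150 mm inner diameter, flat); origin at its centre on the plate's top. It starts empty
- ring_small: the smaller printed circle (132 mm outer, 122 mm inner diameter, flat); origin at its centre. The pot starts on it
- pot: loose round steel pot with a fixed flat lid, no handles, 0.5 to 0.9 kg: wall 110 mm diameter, 52 mm high; lid 106 mm diameter, its top 60 mm above the underside; in the lid's middle a black upright collar, 28 mm outer diameter, 14 mm high, with a round 12 mm hole through it (the probe port). Origin at the centre of its underside, z up along its axis; its yaw does not matter
- port (a point): centre of the port's mouth: on the pot's axis, at the top of the collar, 74 mm above the pot's underside. The 12 mm hole is 22 mm long (collar and lid) and opens into the empty pot, bottom 68 mm below the mouth
- stand: grey plastic block fixed to the bench, 70 x 70 x 60 mm high, with an 11 mm hole in the middle of its top that holds the probe; origin under its centre. It stands left or right of the hot plate
- probe: loose temperature probe, about 45 g, upright in the stand: steel shaft 8 mm diameter, 50 mm long, tapered tip, below a round white handle 18 mm diameter, 50 mm long. Origin at the shaft's tip, z up towards the handle, which spans z = 50 to 100 mm; its flat lower end is the shoulder that stops on the stand (60 mm above the bench) or on the port's collar
- vial_rack: white rack with six capped vials fixed to the bench on the other side of the hot plate from the stand, 90 x 70 mm, 76 mm high to the caps; origin under its centre; bystander
- bottle_a: white plastic jar with screw cap, 68 mm diameter, 115 mm tall, behind the hot plate; bystander. Origin at the centre of its underside
- bottle_b: second white jar, same as bottle_a; bystander. Origin at the centre of its underside
- beaker: open glass beaker, 70 mm diameter, 85 mm tall, behind the hot plate; bystander. Origin at the centre of its underside
- carton: white carton with a dark red band, 80 x 100 x 100 mm tall; bystander. Origin at the centre of its underside
- pipette: black pipette lying flat, 250 mm long, 20 mm wide, 16 mm high, nearer the robot than the hot plate; bystander. Origin at the middle of its underside
- small_jar: amber glass jar with black cap, 48 mm diameter, 60 mm tall, nearer the robot than the hot plate; bystander. Origin at the centre of its underside

How it is judged:
By the outcome, as a careful person would: the job done as asked, in the order asked, and still so for the second after the job is handed in, with the robot touching nothing.
It also fails if it takes over 58 s, if anything falls off the work surface, if the arm or the gripper's body presses on something with over 40 N, if the wrist force passes 120 N, or if a joint passes its speed limit or range.

ROBOT

A 6-joint arm with a two-finger parallel gripper is mounted at the origin on the work surface. World frame = base frame: x ahead of the robot, y to its left, z up, the work surface at z = 0. Lengths are in mm, angles in rad, forces in N, time in s.
With the tool pointing down it reaches from about 275 to 850 mm from the base axis. Payload 19 kg.
Tool frame: the origin (TCP) lies on the mounting face of the last link; the fingertips stand tcp_to_tips ahead of it and the grasp point (between the pads) lies 155 mm ahead of it (tcp_to_tips is the distance from the TCP to the fingertips, in mm); y points along the fingers, z is the direction in which the jaws open and shut, and the axes are right-handed (so a half turn about y gives the same grasp; the last joint's range is limited). The gripper opens to 85 mm and grips with 20 to 120 N. Pads are 22 mm wide; open, the fingers measure 114 mm over their backs; the gripper's body (76 mm by 85 mm) begins 54 mm behind the grasp point. The pads swing forward as they close: fully open they stand 13 mm farther back than shut.
Start: joints at [1.028, 0.15, 1.437, -0, 1.554, -0.134], TCP at [228.577, 527.602, 404.667] pointing down, gripper open.
Joint ranges: [-2.8, 2.8], [-0.68, 2.1], [0.12, 2.68], [-1.39, 4.53], [0.16, 2.79], [-2.81, 2.81]. Speed limits (rad/s): [1.89, 1.89, 2.22, 3.01, 3.01, 3.01].

INTERFACE

Orientations are given as [roll, pitch, yaw] about the fixed x, y, z axes, in that order (R = Rz(yaw) Ry(pitch) Rx(roll)).
In Python, from rig import get_state, camera, camera_info, finish_job, tcp_to_tips gives the robot as it stands. The module is installed in compiled form; this text tells all that it offers.
- The arm moves only by the tool move_arm, never from a script. Its argument "steps" is text: rows parted by semicolons, each of 7 numbers parted by spaces: the shift along the tool's x, y, z in mm, then the turn, a rotation vector about the tool's x, y, z in degrees, then the finger opening in mm, from 0 to 85.4. A call has 1 to 8 rows; each row shifts and turns the pose as measured when the row begins, along the tool's axes as they then stand; what a row does not reach is not made up. A row lasts 1/12 s, in which the tool goes at most 41.7 mm and 7.16 degrees, less where a joint would pass 70% of its speed; a pose out of reach is approached as far as the arm can. A call with a gripper value outside its range is refused whole. The fingers move at their own pace and stop on an object; the grip force is fixed at half the most. Time passes only in rows, so rows that do not move let the fingers close. It gives the time, the measured TCP pose, the force and the opening at its end, in the units of the state.
- get_state(): the state, without advancing time (a new reading comes with each control period).
- camera(name): name is "scene" or "top" or "wrist"; returns (picture, depth): 480x640x3 uint8, red, green, blue; 480x640 float32, mm along the optical axis (not along the pixel's ray), 0 where there is no reading.
- camera_info(name): a dict with "fx", "fy", "cx", "cy" (pixels), "eye" and "rotation" of the camera in the world; the wrist camera has in their place "hand_eye" (4x4, takes a point from camera to tool coordinates, whose origin is the TCP and whose axes are the tool frame's). Camera axes: x right, y up, looking along -z (the intrinsics and any distortion apply to the point x, -y, -z); pixel columns grow to the right and rows downward; lengths in mm; the calibration is good to about 2 mm. A picture is of the moment at which its call begins: read the wrist's pose just before it. camera_info takes no time and is no camera call.
- finish_job(): hands the job in, once; it reports no verdict.
The state is a dict: "time": time; "joints": joint angles; "dq": joint speeds; "effort": joint torques, N m; "position": TCP position; "eef_rot": TCP orientation; "force": force on the tool from outside, world axes, zero at the start; "moment": the same for the moment, N m; "grip_width": finger opening in mm.
Only numpy, scipy, OpenCV 4.12 (cv2) and the standard library are available. Lean on these libraries where they do the work, as an engineer would, in place of code of your own. Each camera call takes 0.05 s, during which the arm holds its last target. There are 200 camera calls.

## Working session

There is one attempt and no reset: what is moved stays moved. The work goes in short steps, Python scripts to look and compute and a tool call to move; the robot and the scene stay as the last step left them, time stands still between calls to the robot, and variables do not carry over. Pictures are saved under pics/ and viewed, about 8 in all and at most 12, crops included, and the job is handed in when it is done.

Besides the shell and the picture viewer there is one more tool, called after "Request:" as name(argument=value, ...), one argument or row to a line, values as JSON. move_arm: Moves the arm, as the interface text tells. Its arguments: {"type":"object","properties":{"steps":{"type":"string"}},"required":["steps"]}

```bash
mkdir -p pics; cat > h.py <<'E'
import numpy as np, cv2
from rig import *
from scipy.spatial.transform import Rotation as Ro
def info(n,s=None):
    c=camera_info(n)
    if n=='wrist':
        s=s or get_state(); T=np.eye(4); T[:3,:3]=Ro.from_euler('xyz',s['eef_rot']).as_matrix(); T[:3,3]=s['position']
        M=T@np.array(c['hand_eye']); return c,M[:3,:3],M[:3,3]
    return c,np.array(c['rotation']),np.array(c['eye'])
def onplane(ci,uv,z):
    c,R,e=ci; uv=np.atleast_2d(uv).astype(float)
    d=np.c_[(uv[:,0]-c['cx'])/c['fx'],-(uv[:,1]-c['cy'])/c['fy'],-np.ones(len(uv))]@R.T
    return e+d*((z-e[2])/d[:,2])[:,None]
def cloud(ci,dep):
    c,R,e=ci; v,u=np.mgrid[:480,:640]
    p=np.stack([(u-c['cx'])/c['fx']*dep,-(v-c['cy'])/c['fy']*dep,-dep],-1)
    return p@R.T+e
def shot(n,f):
    s=get_state(); p,d=camera(n); cv2.imwrite(f'pics/{f}.png',p[:,:,::-1]); np.save(f'pics/{f}.npy',d); return p,d,info(n,s)
E
python3 - <<'E'
from h import *
print(get_state(),tcp_to_tips)
for n in('top','scene'):
    p,d,ci=shot(n,n+'0'); print(ci)
print(camera_info('wrist'))
E
```

```text
{'time': 0.0, 'joints': array([ 1.02797419e+00,  1.50997186e-01,  1.43799172e+00, -1.13726686e-05,
        1.55381936e+00, -1.33989519e-01]), 'dq': array([ 0.00265527, -0.00120627,  0.00080793,  0.00044783,  0.00023442,
        0.00080605]), 'effort': array([-3.42539324e-04, -7.13062048e+01, -5.70868421e+01, -3.53715086e-04,
        9.19661281e-03, -1.80045743e-05]), 'position': array([228.58365692, 527.58041607, 404.08853685]), 'eef_rot': array([-1.57200256e+00,  1.51123262e-04, -4.08832510e-01]), 'force': array([-0.05886311, -0.27084382, -0.75760467]), 'moment': array([ 0.01187944, -0.00849861,  0.00174731]), 'grip_width': 85.38080035296404} 173.4
({'fx': 479.6941287989525, 'fy': 479.6941287989525, 'cx': 312.90259245288917, 'cy': 242.8277967096127, 'eye': array([ 481.99750584,   24.05144762, 1089.67455578]), 'rotation': array([ 5.51033734e-02,  1.51462029e-03, -1.55988354e+00])}, array([ 5.51033734e-02,  1.51462029e-03, -1.55988354e+00]), array([ 481.99750584,   24.05144762, 1089.67455578]))
({'fx': 516.6799606362022, 'fy': 516.6799606362022, 'cx': 319.2815681085327, 'cy': 234.2739773885032, 'eye': array([ 908.41166723, -525.58563752,  825.04934783]), 'rotation': array([0.73638845, 0.00545686, 0.57959779])}, array([0.73638845, 0.00545686, 0.57959779]), array([ 908.41166723, -525.58563752,  825.04934783]))
{'fx': 402.37882968820884, 'fy': 402.37882968820884, 'cx': 317.12945676505046, 'cy': 234.13569761319144, 'hand_eye': array([[-4.35336029e-05, -9.59965715e-01, -2.80117520e-01,
        -7.04680978e+01],
       [-8.48960438e-04,  2.80117455e-01, -9.59965359e-01,
         2.97779937e+01],
       [ 9.99999639e-01,  1.96017942e-04, -8.27167436e-04,
         6.93734632e-01],
       [ 0.00000000e+00,  0.00000000e+00,  0.00000000e+00,
         1.00000000e+00]])}
```

View pics/top0.png

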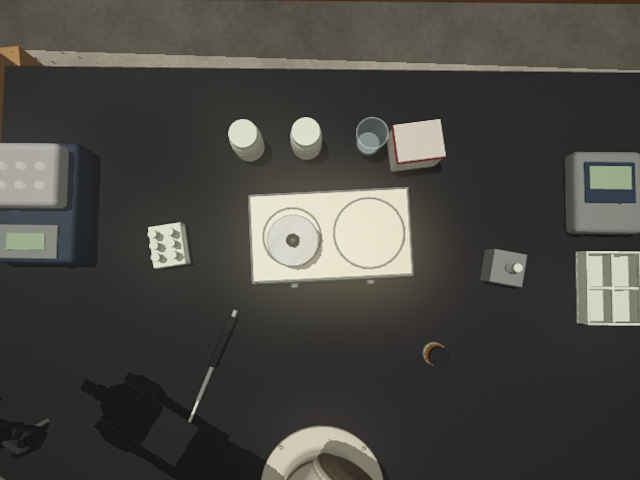

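View pics/scene0.png

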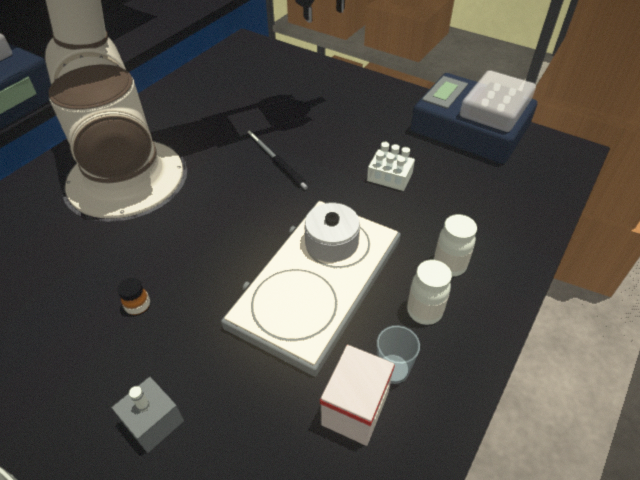

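```bash
sed -i "s/return c,np.array(c\['rotation'\]),/return c,Ro.from_euler('xyz',c['rotation']).as_matrix(),/" h.py
cat > m.py <<'E'
from h import *
def circ(xy):
    A=np.c_[2*xy,np.ones(len(xy))]; s=np.linalg.lstsq(A,(xy**2).sum(1),rcond=None)[0]
    return s[:2],np.sqrt(s[2]+s[:2]@s[:2])
def fitcol(img,d,ci,tag,box,lo,hi):
    P=cloud(ci,d); m=((P[...,2]>lo)&(P[...,2]<hi)&(P[...,0]>box[0])&(P[...,0]<box[1])&(P[...,1]>box[2])&(P[...,1]<box[3])&(d>0)).astype(np.uint8)
    n,l,st,ce=cv2.connectedComponentsWithStats(m)
    if n<2: print(tag,'none'); return
    k=1+np.argmax(st[1:,4]); mm=(l==k); z=np.median(P[mm][:,2])
    c=max(cv2.findContours(mm.astype(np.uint8),0,1)[0],key=len)[:,0]
    (u,v),r=cv2.minEnclosingCircle(c); Q=P[mm]
    print(tag,'n',st[k,4],'z %.1f'%z,'plane ctr',onplane(ci,ce[k],z)[0].round(1),'r~%.1f'%np.sqrt(st[k,4]/np.pi*(np.median(d[mm])/ci[0]['fx'])**2),'cloud mean',Q.mean(0).round(1),'px',ce[k].round(1)); return z
E
python3 - <<'E'
from m import *
for n in('top','scene'):
    p=cv2.imread(f'pics/{n}0.png');d=np.load(f'pics/{n}0.npy');ci=info(n)
    print(n)
    P=cloud(ci,d)
    b=(380,680,-180,250)
    fitcol(p,d,ci,'plate',(380,700,-250,250),28,42)
    fitcol(p,d,ci,'lid',b,90,101); fitcol(p,d,ci,'collar',b,104,116)
    fitcol(p,d,ci,'stand',(300,600,-500,-300),55,66); fitcol(p,d,ci,'handle',(300,600,-500,-300),95,125)
    for nm,bb in dict(jar=(200,400,-300,-150),rack=(300,600,200,420)).items(): fitcol(p,d,ci,nm,bb,50,90)
    # large ring: dark-ish line on the white plate
    g=cv2.cvtColor(p,cv2.COLOR_BGR2GRAY).astype(float); bg=cv2.medianBlur(g.astype(np.uint8),21)
    m=(abs(P[...,2]-35)<8)&(bg-g>15)&(P[...,0]>380)&(P[...,0]<640)&(P[...,1]<30)&(P[...,1]>-190)
    v,u=np.nonzero(m); q=onplane(ci,np.c_[u,v],35)[:,:2]
    c=np.median(q,0)
    for i in range(8):
        r=np.linalg.norm(q-c,axis=1); k=abs(r-77)<(25 if i<3 else 6); c,R=circ(q[k])
    print('ring',c.round(1),R.round(1),k.sum())
E
```

```text
top
plate n 11618 z 34.6 plane ctr [561.1 -25.6  34.6] r~134.1 cloud mean [561.3 -25.6  34.5] px [336.5 233.6]
lid n 1856 z 94.3 plane ctr [542.5  69.7  94.3] r~50.5 cloud mean [542.5  69.7  94.3] px [292.  239.9]
collar n 116 z 108.2 plane ctr [542.7  69.7 108.2] r~12.5 cloud mean [542.7  69.7 108.2] px [291.7 239.4]
stand n 941 z 59.2 plane ctr [ 491.  -388.8   59.2] r~37.1 cloud mean [ 491.1 -388.8   59.3] px [506.2 267.2]
handle n 83 z 108.0 plane ctr [ 491.3 -389.3  108. ] r~10.5 cloud mean [ 491.4 -389.5  107.3] px [516.  266.9]
jar n 345 z 59.0 plane ctr [ 300.8 -242.6   59. ] r~22.3 cloud mean [ 300.8 -242.6   58.8] px [438.3 356.1]
rack n 84 z 74.5 plane ctr [529.3 362.8  74.5] r~11.0 cloud mean [529.4 363.6  72. ] px [154.1 245.2]
ring [547.8 -63.3] 77.2 164
scene
plate n 11999 z 34.6 plane ctr [576.9 -62.8  34.6] r~115.6 cloud mean [576.  -58.4  34.4] px [308.8 292.8]
lid n 1560 z 94.2 plane ctr [547.   64.   94.2] r~43.3 cloud mean [546.7  64.5  94.2] px [331.9 223.3]
collar n 117 z 107.3 plane ctr [545.2  66.9 107.3] r~11.8 cloud mean [545.3  66.8 107.5] px [332.  217.3]
stand n 1754 z 59.0 plane ctr [ 497.6 -395.2   59. ] r~36.2 cloud mean [ 497.4 -394.9   59. ] px [144.6 408.8]
handle n 166 z 108.2 plane ctr [ 496.6 -394.   108.2] r~10.7 cloud mean [ 495.8 -393.7  106.7] px [136.1 393.7]
jar n 406 z 58.4 plane ctr [ 305.2 -247.1   58.4] r~20.8 cloud mean [ 304.8 -246.9   58. ] px [129.6 288.1]
rack n 525 z 70.1 plane ctr [537.1 338.5  70.1] r~29.6 cloud mean [535.8 341.4  67.8] px [392.2 155.5]
ring [566.1 -96.6] 77.4 677
```

```bash
cat > ring.py <<'E'
from m import *
def ring(p,ci,c0,tag,r0=77.5):
    # radial dark-line search along rays from the approximate centre
    c,R,e=ci; g=cv2.cvtColor(p,cv2.COLOR_BGR2GRAY).astype(np.float32)
    cen=np.array(c0,float)
    for it in range(3):
        th=np.linspace(0,2*np.pi,180,endpoint=False); rr=np.arange(r0-14+it*3,r0+14.1-it*3,.5)
        W=np.stack([cen[0]+np.cos(th)[:,None]*rr,cen[1]+np.sin(th)[:,None]*rr,np.full((180,len(rr)),35.)],-1)
        q=(W-e)@R; u=(c['cx']+c['fx']*q[...,0]/-q[...,2]).astype(np.float32); v=(c['cy']-c['fy']*q[...,1]/-q[...,2]).astype(np.float32)
        s=cv2.remap(g,u,v,cv2.INTER_LINEAR); k=s.argmin(1); dep=np.median(s,1)-s.min(1); ok=(dep>8)&(s.max(1)>100)&(dep<120)&(k>1)&(k<len(rr)-2)
        pts=np.c_[cen[0]+np.cos(th)*rr[k],cen[1]+np.sin(th)*rr[k]][ok]
        cen,Rr=circ(pts); res=abs(np.linalg.norm(pts-cen,axis=1)-Rr); cen,Rr=circ(pts[res<2.5])
    print(tag,cen.round(1),'R %.1f'%Rr,'n',(res<2.5).sum(),'of',ok.sum()); return cen
E
python3 - <<'E'
from ring import *
for n in('top','scene'):
    p=cv2.imread(f'pics/{n}0.png'); ring(p,info(n),(556,-101) if n=='top' else (562,-100),n)
    ring(p,info(n),(547,69),n+' small',63.5)
E
```

```text
top [564.1 -96.6] R 77.4 n 180 of 180
top small [553.1  73. ] R 63.7 n 177 of 180
scene [565.8 -96.5] R 77.3 n 180 of 180
scene small [554.4  73.5] R 63.9 n 72 of 88
```

Request:
move_arm(
  steps="32.5 0 -16.5 0 0 0 60;32.5 0 -16.5 0 0 0 60;32.5 0 -16.5 0 0 0 60;32.5 0 -16.5 0 0 0 60;32.5 0 -16.5 0 0 0 60;32.5 0 -16.5 0 0 0 60;32.5 0 -16.5 0 0 0 60;32.5 0 -16.5 0 0 0 60",
)

```text
time: 0.77
position: [417.2, 298.3, 401.0]
eef_rot: [-1.575, 0.003, -0.398]
force: [-0.2, 0.3, 0.1]
grip_width: 60.2
```

Request:
move_arm(
  steps="0 0 0 0 7 0 60;0 0 0 0 7 0 60;0 0 0 0 7 0 60;0 0 0 0 7 0 60;0 0 0 0 7 0 60;0 0 0 0 7 0 60;0 0 0 0 7 0 60;0 0 0 0 7 0 60",
)

```text
time: 1.43
position: [422.5, 290.7, 398.4]
eef_rot: [-1.58, -0.005, -1.394]
force: [0.1, 0.4, 0.5]
grip_width: 60.0
```

Request:
move_arm(
  steps="29 0 17 0.5 2 0 60;29 0 17 0 0 0 60;29 0 17 0 0 0 60;29 0 17 0 0 0 60;29 0 17 0 0 0 60;0 15 0 0 0 0 60;0 25 0 0 0 0 60;0 0 0 0 0 0 60",
)

```text
time: 2.1
position: [530.8, 152.3, 356.1]
eef_rot: [-1.573, -0.005, -1.441]
force: [-0.5, 0.1, -2.0]
grip_width: 60.1
```

```bash
python3 - <<'E'
from m import *
s=get_state();print(s['position'],np.degrees(s['eef_rot']),s['joints'])
p,d,ci=shot('wrist','w1'); fitcol(p,d,ci,'collar',(480,620,0,140),103,116);fitcol(p,d,ci,'lid',(480,620,0,140),90,100)
E
```

```text
[530.84755204 152.30195451 356.09960683] [-90.11141753  -0.293722   -82.54655466] [ 0.14127389  0.12535907  1.56434365 -0.00513941  1.45389331  0.01179628]
collar n 1357 z 109.5 plane ctr [543.6  71.2 109.5] r~13.0 cloud mean [543.6  70.7 108.9] px [319.6 371.1]
lid n 16187 z 95.9 plane ctr [543.2  74.4  95.9] r~46.8 cloud mean [543.3  73.5  95.9] px [319.6 354.2]
```

View pics/w1.png

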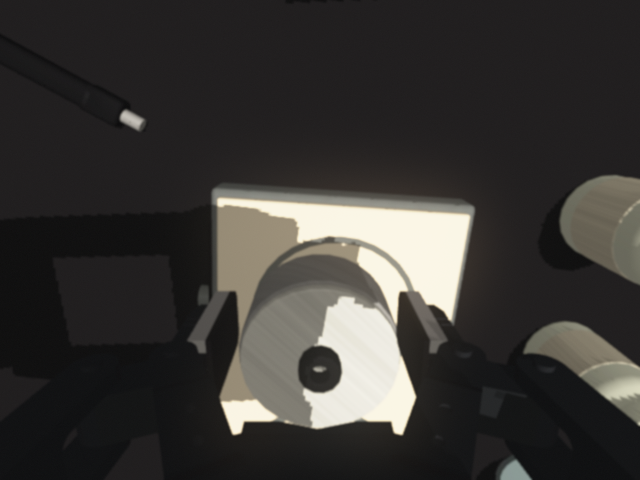

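Request:
move_arm(
  steps="0 30 2 0 0 0 60;0 30 0 0 0 0 60;0 30 0 0 0 0 60;0 25 0 0 0 0 60;0 12 0 0 0 0 60;0 0 0 0 0 0 60",
)

```text
time: 2.65
position: [534.3, 155.1, 236.2]
eef_rot: [-1.561, -0.004, -1.437]
force: [-0.3, 0.6, 0.3]
grip_width: 59.6
```

Request:
move_arm(
  steps="0 8 -1 -0.5 0 0 60;0 6 -1 0 0 0 60;0 0 0 0 0 0 60;0 0 0 0 0 0 60",
)

```text
time: 2.98
position: [533.2, 156.1, 225.8]
eef_rot: [-1.566, -0.004, -1.435]
force: [0.0, 0.4, 1.1]
grip_width: 60.2
```

Request:
move_arm(
  steps="8 0 0 0 0 0 60;6 0 0 0 0 0 60;4 0 0 0 0 0 60;4 0 0 0 0 0 60;4 0 0 0 0 0 60;4 0 0 0 0 0 60;4 0 0 0 0 0 60;4 0 0 0 0 0 60",
)

```text
time: 3.65
position: [539.0, 115.1, 228.6]
eef_rot: [-1.563, -0.003, -1.436]
force: [-1.5, 4.5, -0.3]
grip_width: 60.0
```

Request:
move_arm(
  steps="4 0 0 0 0 0 60;4 0 0 0 0 0 60;4 0 0 0 0 0 60;4 0 0 0 0 0 60;4 0 0 0 0 0 60;4 0 0 0 0 0 60;4 0 0 0 0 0 60;4 0 0 0 0 0 60",
)

```text
time: 4.32
position: [543.6, 80.8, 228.6]
eef_rot: [-1.563, -0.001, -1.435]
force: [-0.9, 4.4, 0.3]
grip_width: 59.9
```

```bash
python3 - <<'E'
from m import *
s=get_state();print(s['position'],s['eef_rot'],s['force'])
p,d,ci=shot('top','t2'); fitcol(p,d,ci,'collar',(480,620,-200,140),103,116);fitcol(p,d,ci,'lid',(480,620,-200,140),90,100)
p,d,ci=shot('scene','s2'); fitcol(p,d,ci,'collar',(480,620,-200,140),103,116)
E
```

```text
[543.64044229  80.80603768 228.63523935] [-1.56330880e+00 -6.81209688e-04 -1.43529476e+00] [-0.92337165  4.42366454  0.34572213]
collar n 2 z 112.1 plane ctr [491.3  62.1 112.1] r~1.6 cloud mean [491.3  62.1 112.1] px [295.  264.5]
lid n 222 z 94.3 plane ctr [549.  -15.3  94.3] r~17.5 cloud mean [549.  -15.3  94.3] px [332.9 237.2]
collar n 128 z 107.6 plane ctr [556.1  22.5 107.6] r~12.0 cloud mean [556.   22.7 107.4] px [324.2 233.8]
```

View pics/s2.png

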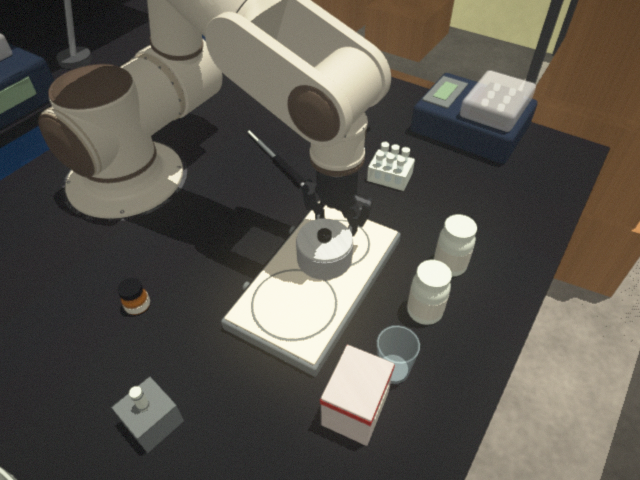

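Request:
move_arm(
  steps="5 0.3 -0.3 0 0 0 60;5 0.3 -0.3 0 0 0 60;5 0.3 -0.3 0 0 0 60;5 0 -0.3 0 0 0 60;5 0 -0.3 0 0 0 60;5 0 -0.3 0 0 0 60;5 0 -0.3 0 0 0 60;5 0 -0.3 0 0 0 60",
)

```text
time: 5.08
position: [547.0, 39.8, 228.6]
eef_rot: [-1.561, 0.001, -1.434]
force: [-0.2, 5.1, -0.1]
grip_width: 60.1
```

Request:
move_arm(
  steps="5 0 -0.3 0 0 0 60;5 0 -0.3 0 0 0 60;5 0 -0.3 0 0 0 60;5 0 -0.3 0 0 0 60;5 0 -0.3 0 0 0 60;5 0 -0.3 0 0 0 60;4 0 -0.3 0 0 0 60;3 0 0 0 0 0 60",
)

```text
time: 5.75
position: [550.1, -0.7, 228.6]
eef_rot: [-1.562, 0.002, -1.435]
force: [-0.3, 5.1, 0.5]
grip_width: 59.7
```

```bash
python3 - <<'E'
from m import *
s=get_state();print(s['position'],s['eef_rot'],s['force'])
p,d,ci=shot('scene','s3'); fitcol(p,d,ci,'collar',(480,620,-200,140),103,116)
E
```

```text
[550.05149469  -0.69224238 228.63689921] [-1.56154462  0.00175762 -1.43484076] [-0.3254346   5.14839295  0.51851793]
collar n 150 z 107.5 plane ctr [562.9 -57.8 107.5] r~12.3 cloud mean [562.8 -57.8 107.5] px [303.  263.3]
```

Request:
move_arm(
  steps="5 0 -0.3 0 0 0 60;5 0 -0.3 0 0 0 60;5 0 -0.3 0 0 0 60;5 0 -0.3 0 0 0 60;5 0 -0.3 0 0 0 60;4 0 -0.3 0 0 0 60;4 0 -0.3 0 0 0 60;2 0 0 0 0 0 60",
)

```text
time: 6.47
position: [552.7, -37.3, 228.6]
eef_rot: [-1.562, 0.003, -1.434]
force: [-0.4, 6.5, 1.4]
grip_width: 60.1
```

Request:
move_arm(
  steps="2 0 0 0 0 0 60;0 0 0 0 0 0 60;-10 0 0 0 0 0 60;-30 0 0 0 0 0 60;-20 -20 0 0 0 0 85;0 -40 0 0 0 0 85;0 -40 0 0 0 0 85;0 -30 0 0 0 0 85",
)

```text
time: 7.13
position: [541.5, 24.0, 355.8]
eef_rot: [-1.575, 0.003, -1.436]
force: [1.2, -0.2, 0.7]
grip_width: 84.9
```

```bash
python3 - <<'E'
from m import *
s=get_state();print(s['position'],s['eef_rot'],s['force'],s['joints'])
p,d,ci=shot('scene','s4'); fitcol(p,d,ci,'collar',(480,620,-200,140),103,116)
p,d,ci=shot('top','t4'); fitcol(p,d,ci,'collar',(480,620,-200,140),103,116)
E
```

```text
[541.50100063  24.04204678 355.81773944] [-1.57482811  0.00259717 -1.43649551] [ 1.17066615 -0.16863051  0.6537672 ] [-0.09824116  0.10487937  1.58770676  0.00160917  1.45352846 -0.2327391 ]
collar n 154 z 107.6 plane ctr [565.9 -96.4 107.6] r~12.2 cloud mean [565.8 -96.2 107.5] px [292.  278.5]
collar none
```

View pics/s4.png

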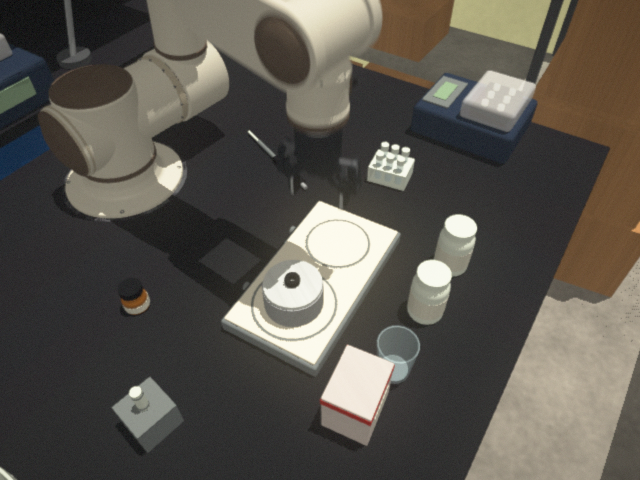

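Request:
move_arm(
  steps="25 0 -6 0.3 0 0 85;36 0 -9 0 0 0 85;36 0 -9 0 0 0 85;36 0 -9 0 0 0 85;36 0 -9 0 0 0 85;36 0 -9 0 0 0 85;36 0 -9 0 0 0 85;36 0 -9 0 0 0 85",
)

```text
time: 7.9
position: [509.9, -261.2, 357.9]
eef_rot: [-1.56, -0.002, -1.426]
force: [0.7, 0.2, -0.1]
grip_width: 84.8
```

Request:
move_arm(
  steps="36 0 -9 0 0 0 85;36 0 -9 0 0 0 85;20 0 -5 0 0 0 85;0 0 0 0 0 0 85;0 0 0 0 0 0 85",
)

```text
time: 8.32
position: [497.7, -365.2, 354.1]
eef_rot: [-1.565, -0.002, -1.433]
force: [-0.3, 0.7, -0.5]
grip_width: 85.1
```

```bash
python3 - <<'E'
from m import *
s=get_state();print(s['position'],s['eef_rot'],s['force'],s['joints'])
p,d,ci=shot('top','t5'); fitcol(p,d,ci,'collar',(480,620,-200,140),103,116);fitcol(p,d,ci,'lid',(480,620,-200,140),90,100); 
p,d,ci=shot('wrist','w5'); fitcol(p,d,ci,'handle top',(430,560,-460,-330),107,116);fitcol(p,d,ci,'handle',(430,560,-460,-330),70,116);fitcol(p,d,ci,'stand',(400,560,-480,-310),54,66)
E
```

```text
[ 497.68428065 -365.2251013   354.1137881 ] [-1.56456821 -0.00248174 -1.43308186] [-0.25133749  0.66242244 -0.519859  ] [-0.7586237   0.25708126  1.41223482  0.00333279  1.46644949 -0.89668337]
collar n 120 z 108.0 plane ctr [562.9 -93.5 108. ] r~12.7 cloud mean [562.9 -93.5 107.9] px [371.3 230.4]
lid n 1842 z 94.3 plane ctr [562.8 -93.4  94.3] r~50.4 cloud mean [562.8 -93.4  94.3] px [370.5 231. ]
handle top n 724 z 110.9 plane ctr [ 492.4 -391.9  110.9] r~8.8 cloud mean [ 492.4 -392.   110.8] px [297.  291.9]
handle n 1348 z 109.4 plane ctr [ 492.2 -386.   109.4] r~12.0 cloud mean [ 492.3 -389.2  101. ] px [298.1 281.5]
stand n 8330 z 61.0 plane ctr [ 492.3 -387.9   61. ] r~35.6 cloud mean [ 492.4 -388.3   60.9] px [300.6 256.4]
```

View pics/w5.png

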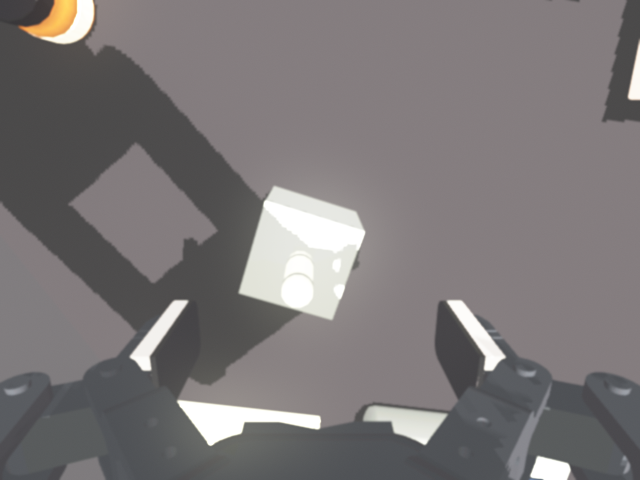

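Request:
move_arm(
  steps="13 0 -5 -0.3 0 0 85;12 0 -4 0 0 0 85;0 0 0 0 0 0 85;0 0 0 0 0 0 85",
)

```text
time: 8.75
position: [493.5, -388.4, 354.9]
eef_rot: [-1.57, -0.003, -1.427]
force: [0.6, 0.1, 0.6]
grip_width: 84.7
```

Request:
move_arm(
  steps="2 25 -1 0 0 0 85;0 30 0 0 0 0 85;0 25 0 0 0 0 85;0 15 0 0 0 0 85;0 5 0 0 0 0 85;0 0 0 0 0 0 85;0 0 0 0 0 0 85",
)

```text
time: 9.33
position: [494.2, -388.9, 254.0]
eef_rot: [-1.566, -0.006, -1.425]
force: [-0.2, 0.1, 0.1]
grip_width: 85.0
```

```bash
python3 - <<'E'
from m import *
s=get_state();print(s['position'],s['eef_rot'],s['force'])
p,d,ci=shot('wrist','w6'); fitcol(p,d,ci,'handle top',(430,560,-460,-330),107,116)
E
```

```text
[ 494.23687291 -388.89029206  253.95744809] [-1.56621888 -0.00643639 -1.42528336] [-0.15476847  0.11956087  0.12453731]
handle top n 2294 z 110.9 plane ctr [ 492.2 -391.5  110.9] r~8.7 cloud mean [ 492.2 -391.6  110.7] px [304.4 353.1]
```

View pics/w6.png

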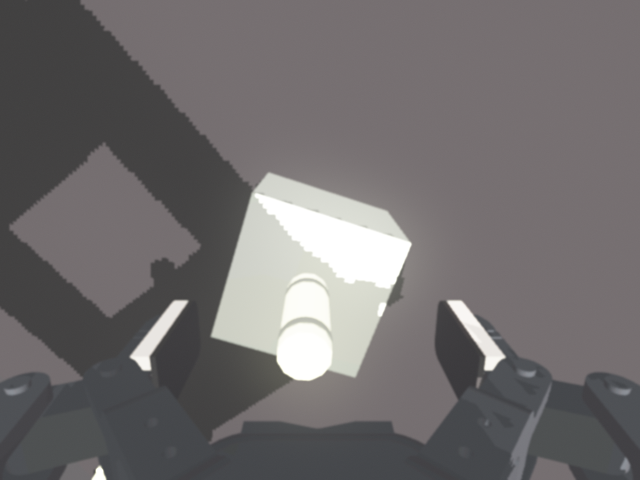

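Request:
move_arm(
  steps="2.3 6 -2.4 -0.2 0 0.3 85;0 1 0 0 0 0 60;0 0 0 0 0 0 40;0 0 0 0 0 0 25;0 0 0 0 0 0 10;0 0 0 0 0 0 10;0 0 0 0 0 0 10;0 0 0 0 0 0 10",
)

```text
time: 10.05
position: [492.3, -392.5, 251.1]
eef_rot: [-1.567, -0.006, -1.425]
force: [-1.3, 0.1, -1.1]
grip_width: 16.2
```

Request:
move_arm(
  steps="0 0 0 0 0 0 10;0 0 0 0 0 0 10;0 0 0 0 0 0 10;0 0 0 0 0 0 10",
)

```text
time: 10.38
position: [492.4, -392.5, 251.1]
eef_rot: [-1.567, -0.006, -1.425]
force: [-1.7, -0.2, 0.8]
grip_width: 16.1
```

Request:
move_arm(
  steps="0 -8 0 0 0 0 10;0 -15 0 0 0 0 10;0 -20 0 0 0 0 10;0 -20 0 0 0 0 10;0 -20 0 0 0 0 10;0 -20 0 0 0 0 10;0 -15 0 0 0 0 10;0 -8 0 0 0 0 10",
)

```text
time: 11.05
position: [491.7, -391.1, 384.2]
eef_rot: [-1.567, -0.003, -1.425]
force: [-0.1, -0.1, -0.3]
grip_width: 16.5
```

Request:
move_arm(
  steps="-20 0 10 0 0 0 10;-33 0 15.5 0 0 0 10;-33 0 15.5 0 0 0 10;-33 0 15.5 0 0 0 10;-33 0 15.5 0 0 0 10;-33 0 15.5 0 0 0 10;-33 0 15.5 0 0 0 10;-15 0 7 0 0 0 10",
)

```text
time: 11.72
position: [567.8, -138.1, 387.0]
eef_rot: [-1.564, -0.007, -1.433]
force: [-0.3, -0.7, -1.3]
grip_width: 16.2
```

Request:
move_arm(
  steps="0 0 0 0 0 0 10;0 0 0 0 0 0 10",
)

```text
time: 11.88
position: [568.6, -133.8, 387.2]
eef_rot: [-1.563, -0.006, -1.427]
force: [-0.4, -0.7, -1.1]
grip_width: 16.1
```

```bash
python3 - <<'E'
from m import *
s=get_state();print(s['position'],s['eef_rot'],s['force'])
p,d,ci=shot('wrist','w7'); fitcol(p,d,ci,'collar',(500,630,-160,-40),103,116);fitcol(p,d,ci,'lid',(480,640,-160,0),90,101)
E
```

```text
[ 568.60705282 -133.76784801  387.19741461] [-1.56329383 -0.00617249 -1.42739141] [-0.44056163 -0.67823424 -1.11272663]
collar n 1324 z 109.8 plane ctr [564.2 -94.3 109.8] r~12.6 cloud mean [564.2 -94.4 109.6] px [314.1 168.2]
lid n 19355 z 96.0 plane ctr [563.8 -91.4  96. ] r~50.3 cloud mean [563.9 -92.2  96. ] px [314.  160.8]
```

View pics/w7.png

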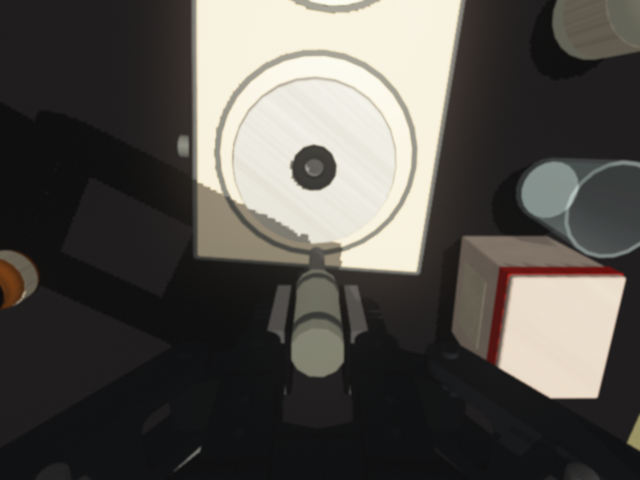

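```bash
cat > hand.py <<'E'
from m import *
def hand(d):
    c=camera_info('wrist'); H=np.array(c['hand_eye']); ci=(c,H[:3,:3],H[:3,3]); P=cloud(ci,d)
    near=(abs(P[...,0])<25)&(abs(P[...,2])<14)&(d>0)
    t=P[near&(P[...,1]>133)&(P[...,1]<146)&(P[...,0]>-14)]; print('y hist',np.histogram(P[near][:,1],np.arange(100,260,10)))
    print('top: n',len(t),'median',np.median(t,0).round(1),'z range',np.percentile(t[:,2],[2,98]).round(1),'x',np.percentile(t[:,0],[2,98]).round(1))
    for lo,hi in((150,165),(165,185),(185,192),(193,215),(215,230),(230,243)):
        s=P[near&(P[...,1]>lo)&(P[...,1]<hi)]
        if len(s)>5: print(lo,hi,len(s),'z mid %.1f w %.1f'%((np.percentile(s[:,2],3)+np.percentile(s[:,2],97))/2,np.ptp(np.percentile(s[:,2],[3,97]))),'x near side',np.percentile(s[:,0],[5,50]).round(1))
E
python3 - <<'E'
from hand import *
hand(np.load('pics/w7.npy'))
E
```

```text
y hist (array([1295,  543, 1209, 2440, 2692, 1025,  850,  473,  295,    1,   88,
        117,   92,   35,    0]), array([100, 110, 120, 130, 140, 150, 160, 170, 180, 190, 200, 210, 220,
       230, 240, 250]))
top: n 4384 median [ -4.2 140.    0.7] z range [-12.2  12.7] x [-11.6   9.1]
150 165 1505 z mid 0.2 w 26.0 x near side [-11.5  -9.2]
165 185 1031 z mid 0.0 w 21.2 x near side [-11.2  -8.7]
185 192 108 z mid 0.8 w 14.6 x near side [-9.6 -8.7]
193 215 150 z mid 0.8 w 7.2 x near side [-4.9 -4.2]
215 230 147 z mid 0.9 w 7.2 x near side [-5.  -4.3]
230 243 35 z mid 1.0 w 7.4 x near side [-5.1 -4.4]
```

Request:
move_arm(
  steps="-15 0 0.4 -0.4 0 0.3 10;-14 0 0 0 0 0 10;-8 0 0 0 0 0 10;0 0 0 0 0 0 10;0 0 0 0 0 0 10",
)

```text
time: 12.35
position: [562.5, -97.8, 386.9]
eef_rot: [-1.571, -0.001, -1.432]
force: [0.4, 0.1, -1.7]
grip_width: 16.5
```

```bash
cat > err.py <<'E'
from h import *
s=get_state(); R=Ro.from_euler('xyz',s['eef_rot']).as_matrix()
tip=R@np.array([-0.6,241,0.9])+s['position']; top=R@np.array([-0.6,141,0.9])+s['position']
print(s['time'],s['position'].round(1),s['eef_rot'].round(4),'tip',tip.round(1),'lean/100mm',(top-tip)[:2].round(2),s['force'].round(1))
e=np.array([564.2,-94.3,109.])-tip; print('to go in tool axes',(R.T@e).round(1))
E
python3 err.py
```

```text
12.35 [562.5 -97.8 386.9] [-1.5711e+00 -8.0000e-04 -1.4319e+00] tip [563.3 -97.2 145.9] lean/100mm [0.02 0.08] [ 0.4  0.1 -1.7]
to go in tool axes [-2.8 36.9  1.3]
```

Request:
move_arm(
  steps="-2.8 10 1.2 0 0 0 10;0 10 0 0 0 0 10;0 6 0 0 0 0 10;0 0 0 0 0 0 10;0 0 0 0 0 0 10",
)

```text
time: 12.77
position: [563.2, -95.9, 357.1]
eef_rot: [-1.572, -0.001, -1.433]
force: [-0.1, -0.4, -0.2]
grip_width: 16.4
```

```bash
python3 err.py; python3 - <<'E'
from hand import *
p,d,ci=shot('wrist','w8'); hand(d); fitcol(p,d,ci,'collar',(500,630,-160,-40),103,116);fitcol(p,d,ci,'lid',(480,640,-160,0),90,101)
cv2.imwrite('pics/w8c.png',cv2.resize(p[150:390,200:440,::-1],(600,600),interpolation=cv2.INTER_CUBIC))
E
```

```text
12.7667 [563.2 -95.9 357.1] [-1.5721e+00 -8.0000e-04 -1.4331e+00] tip [563.7 -95.4 116.1] lean/100mm [0.11 0.1 ] [-0.1 -0.4 -0.2]
to go in tool axes [-1.   7.1  0.6]
y hist (array([1297,  564, 1196, 2444, 2694, 1035,  834,  490,  293,    0,   93,
        102,  103,   34, 1193]), array([100, 110, 120, 130, 140, 150, 160, 170, 180, 190, 200, 210, 220,
       230, 240, 250]))
top: n 4404 median [ -4.2 140.    0.7] z range [-12.3  12.7] x [-11.6   8.9]
150 165 1518 z mid 0.2 w 26.0 x near side [-11.5  -9.3]
165 185 1027 z mid 0.2 w 21.5 x near side [-11.2  -8.7]
185 192 107 z mid 0.7 w 14.6 x near side [-9.6 -8.8]
193 215 148 z mid 0.8 w 7.2 x near side [-5.  -4.3]
215 230 150 z mid 0.9 w 7.2 x near side [-5.  -4.3]
230 243 34 z mid 0.7 w 6.9 x near side [-5.  -4.4]
collar n 1321 z 109.7 plane ctr [564.  -91.9 109.7] r~11.6 cloud mean [564.  -92.  109.4] px [318.2 241. ]
lid n 18099 z 96.0 plane ctr [562.9 -84.1  96. ] r~45.0 cloud mean [563.  -84.7  96. ] px [318.1 221.5]
```

View pics/w8c.png

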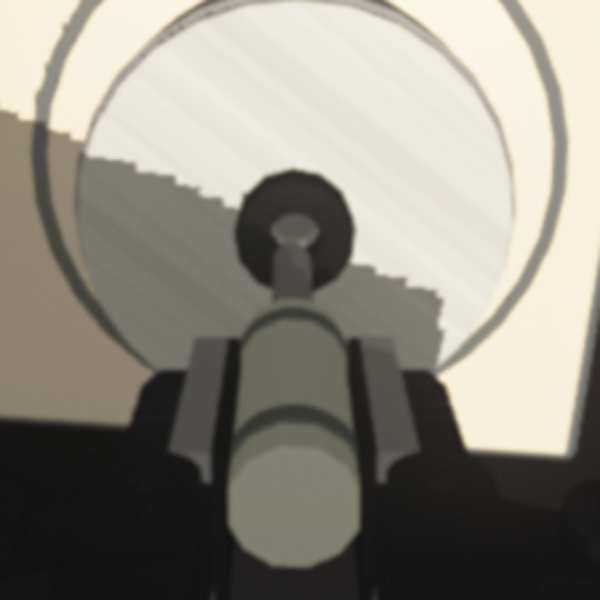

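Request:
move_arm(
  steps="-1.1 2 0.6 0 0 0 10;0 2 0 0 0 0 10;0 0 0 0 0 0 10",
)

```text
time: 13.07
position: [563.8, -95.0, 353.1]
eef_rot: [-1.572, -0.001, -1.434]
force: [-0.0, -0.6, -1.1]
grip_width: 16.7
```

```bash
python3 err.py
```

```text
13.0667 [563.8 -95.  353.1] [-1.5717e+00 -1.0000e-03 -1.4336e+00] tip [564.4 -94.5 112.1] lean/100mm [0.08 0.11] [-0.  -0.6 -1.1]
to go in tool axes [-0.3  3.1 -0.2]
```

Aligned; descend slowly, watching force.

Request:
move_arm(
  steps="-0.2 3 0 0 0 0 10;0 3 0 0 0 0 10;0 3 0 0 0 0 10;0 0 0 0 0 0 10",
)

```text
time: 13.4
position: [563.8, -94.7, 343.6]
eef_rot: [-1.571, -0.001, -1.433]
force: [-0.0, -0.0, 0.1]
grip_width: 16.7
```

```bash
python3 err.py
```

```text
13.4 [563.8 -94.7 343.6] [-1.5710e+00 -1.4000e-03 -1.4335e+00] tip [564.6 -94.4 102.6] lean/100mm [-0.    0.14] [-0.  -0.   0.1]
to go in tool axes [-0.1 -6.4 -0.4]
```

Request:
move_arm(
  steps="0 3 -0.3 0 0 0 10;0 4 0 0 0 0 10;0 4 0 0 0 0 10;0 4 0 0 0 0 10;0 4 0 0 0 0 10;0 4 0 0 0 0 10;0 4 0 0 0 0 10;0 0 0 0 0 0 10",
)

```text
time: 14.07
position: [563.4, -94.8, 313.2]
eef_rot: [-1.572, -0.001, -1.434]
force: [-0.1, 0.1, -0.8]
grip_width: 16.3
```

```bash
python3 err.py
```

```text
14.0667 [563.4 -94.8 313.2] [-1.5715e+00 -1.1000e-03 -1.4335e+00] tip [564.1 -94.4  72.2] lean/100mm [0.06 0.12] [-0.1  0.1 -0.8]
to go in tool axes [ -0.  -36.8   0.1]
```

Request:
move_arm(
  steps="0 3 0 0 0 0 10;0 3 0 0 0 0 10;0 2 0 0 0 0 10;0 1.5 0 0 0 0 10;0 0 0 0 0 0 10",
)

```text
time: 14.48
position: [563.4, -94.9, 302.7]
eef_rot: [-1.571, -0.001, -1.434]
force: [0.6, -0.0, -0.7]
grip_width: 16.3
```

Request:
move_arm(
  steps="0 0.7 0 0 0 0 10;0 0 0 0 0 0 10",
)

```text
time: 14.65
position: [563.5, -94.8, 302.0]
eef_rot: [-1.571, -0.001, -1.433]
force: [0.4, 0.8, -0.6]
grip_width: 16.7
```

Request:
move_arm(
  steps="0 0.7 0 0 0 0 10;0 0 0 0 0 0 10",
)

```text
time: 14.82
position: [563.5, -94.9, 301.5]
eef_rot: [-1.571, -0.001, -1.433]
force: [-0.6, -0.2, -0.7]
grip_width: 16.1
```

Request:
move_arm(
  steps="0 0.7 0 0 0 0 10;0 0 0 0 0 0 10",
)

```text
time: 14.98
position: [563.5, -94.9, 300.9]
eef_rot: [-1.571, -0.002, -1.433]
force: [-0.4, -0.3, -1.3]
grip_width: 16.3
```

Request:
move_arm(
  steps="0 0.7 0 0 0 0 10;0 0 0 0 0 0 10",
)

```text
time: 15.15
position: [563.5, -94.8, 300.2]
eef_rot: [-1.571, -0.002, -1.433]
force: [0.3, -0.5, 0.1]
grip_width: 16.4
```

Request:
move_arm(
  steps="0 0.5 0 0 0 0 10;0 0 0 0 0 0 10",
)

```text
time: 15.32
position: [563.6, -94.9, 300.2]
eef_rot: [-1.57, -0.002, -1.433]
force: [-0.4, -0.3, -0.9]
grip_width: 16.4
```

Request:
move_arm(
  steps="0 0.7 0 0 0 0 10;0 0 0 0 0 0 10",
)

```text
time: 15.48
position: [563.6, -94.9, 300.2]
eef_rot: [-1.569, -0.002, -1.433]
force: [-0.0, 0.3, -0.7]
grip_width: 16.0
```

Request:
move_arm(
  steps="0 0.7 0 0 0 0 10;0 0 0 0 0 0 10",
)

```text
time: 15.65
position: [563.6, -94.9, 300.2]
eef_rot: [-1.569, -0.003, -1.433]
force: [-0.5, 0.4, -0.7]
grip_width: 16.4
```

```bash
python3 err.py
```

```text
15.65 [563.6 -94.9 300.2] [-1.5685 -0.0027 -1.4334] tip [565.1 -94.7  59.2] lean/100mm [-0.26  0.24] [-0.5  0.4 -0.7]
to go in tool axes [ -0.4 -49.8  -0.7]
```

Request:
move_arm(
  steps="0 1.2 0 0 0 0 10;0 0 0 0 0 0 10;0 0 0 0 0 0 20;0 0 0 0 0 0 30;0 0 0 0 0 0 50;0 0 0 0 0 0 60;0 0 0 0 0 0 60;0 0 0 0 0 0 60",
)

```text
time: 16.32
position: [563.7, -94.9, 299.3]
eef_rot: [-1.568, -0.003, -1.433]
force: [-1.6, -0.4, -0.3]
grip_width: 60.1
```

Request:
move_arm(
  steps="0 -10 0 0 0 0 60;0 -25 0 0 0 0 60;0 -30 0 0 0 0 60;0 -30 0 0 0 0 60;0 -30 0 0 0 0 60;-30 0 0 0 0 0 60;-35 0 0 0 0 0 60;-35 0 0 0 0 0 60",
)

```text
time: 16.98
position: [549.0, 2.2, 434.4]
eef_rot: [-1.568, -0.004, -1.441]
force: [0.4, 0.9, 1.1]
grip_width: 60.0
```

Request:
move_arm(
  steps="-35 0 -20 0 0 0 60;-35 0 -20 0 0 0 60;-35 0 -20 0 0 0 60;-35 0 -20 0 0 0 60;-20 0 0 0 0 0 60;0 0 0 0 0 0 60",
)

```text
time: 17.48
position: [441.5, 159.8, 438.9]
eef_rot: [-1.562, -0.002, -1.439]
force: [0.9, 0.2, 0.6]
grip_width: 60.0
```

```bash
python3 - <<'E'
from ring import *
print(get_state()['position'],get_state()['force'])
for n in('top','scene'):
    p,d,ci=shot(n,n+'9'); b=(480,640,-200,20)
    fitcol(p,d,ci,'lid',b,90,101); fitcol(p,d,ci,'handle top',b,150,170); ring(p[:,:,::-1].copy(),ci,(565,-97),n)
    fitcol(p,d,ci,'jar',(200,400,-300,-150),50,90)
E
```

```text
[441.50003069 159.83219296 438.86177763] [0.89369441 0.19941899 0.55028583]
lid n 1836 z 94.2 plane ctr [562.6 -93.1  94.2] r~50.3 cloud mean [562.7 -93.   94.3] px [370.3 231.1]
handle top n 70 z 158.5 plane ctr [563.7 -92.7 158.5] r~9.2 cloud mean [563.7 -92.7 158.4] px [374.  227.9]
top [564.1 -96.6] R 77.4 n 180 of 180
jar n 347 z 59.2 plane ctr [ 300.9 -242.3   59.2] r~22.3 cloud mean [ 300.8 -242.4   58.8] px [438.2 356.1]
lid n 2002 z 94.1 plane ctr [ 569.2 -100.9   94.1] r~44.1 cloud mean [ 568.9 -100.5   94.2] px [292.3 285.7]
handle top n 103 z 157.4 plane ctr [567.8 -97.2 157.4] r~9.5 cloud mean [567.3 -96.7 156.6] px [291.2 261.2]
scene [565.7 -96.5] R 77.3 n 136 of 137
jar n 402 z 58.5 plane ctr [ 305.2 -247.    58.5] r~20.8 cloud mean [ 304.8 -246.8   58.1] px [129.6 288.1]
```

View pics/scene9.png

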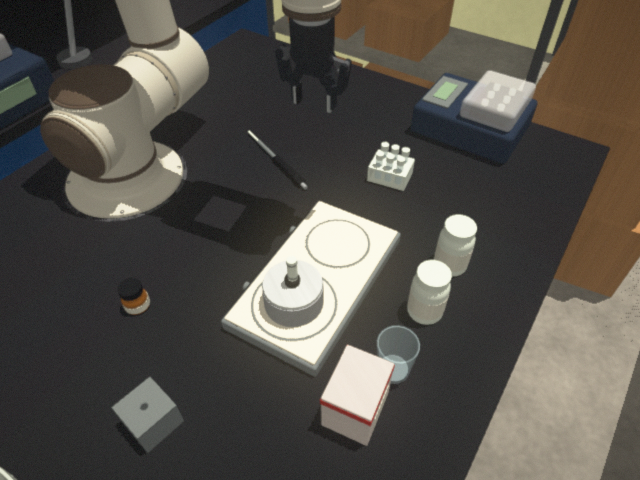

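```bash
python3 -c "from rig import *; print(finish_job())"
```

```text
the job is handed in; nothing more can be done
None
```

I slid the pot into the large ring by pushing it with the half-open fingers. I then took the probe from its stand and lowered it into the port until it would go no further. The job was handed in at about 17.6 s of the 58 s allowed.

**Pot:** in the last pictures its centre is within about 4 mm of the ring's centre, against the 20 mm allowed, and it stands upright. The push took about 5–7 N.

**Probe:** its handle top is at about 158.5 mm, where 159 mm means fully seated, and it stands upright on the pot's axis. When seating it, I judged contact by the arm stopping at the expected height, because the force reading showed no clear rise.

**Everything else:** the bystanders look untouched in the last scene picture. I measured only the amber jar again, and it had not moved. The robot is clear of everything.

**Disagreement:** the two fixed cameras differ by 2–4 mm in absolute position. That is about the calibration error and well inside the margins, and I did the final port alignment with the wrist camera alone.

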